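# Lid on the culture dish, then the inspection torch held over it for raking light

## Robot

A 6-joint arm with a two-finger parallel gripper is mounted at the origin on a cart in front of the work surface, level with it; the furniture and walls round the work are solid. World frame = base frame: x ahead of the robot, y to its left, z up, the work surface at z = 0. Lengths are in m, angles in degrees, forces in N, time in s.
With the tool pointing down it reaches from about 0.35 to 1 m from the base axis. Payload 7.1 kg.
Tool frame: the origin (TCP) lies midway between the tips of the shut fingers; the grasp point (between the pads) lies 19 mm behind it; z points along the fingers, y is the line along which they close (so a half turn about z gives the same grasp; the last joint's range is limited). The gripper opens to 85 mm and grips with 20 to 120 N. Pads are 22 mm wide; open, the fingers measure 114 mm over their backs; the gripper's body (76 mm by 85 mm) begins 54 mm behind the grasp point. The pads swing forward as they close: fully open they stand 13 mm farther back than shut.
Start: joints at [68.583, 24.242, 93.386, -0, 62.372, -1.089], TCP at [0.217, 0.586, 0.231] pointing down, gripper open.
Joint ranges: [-172.04, 172.04], [-51.8, 120.97], [4.93, 147.93], [-75.15, 255.16], [6.16, 154.13], [-145.62, 145.62]. Speed limits (degrees/s): [136.94, 136.94, 172.46, 180, 180, 180].

## Interface

Orientations are given as a 3x3 rotation matrix whose columns are the frame's x, y, z axes.
In Python, from workcell import arm, viewer gives the robot as it stands.
- The arm moves only by the tool servo_tool, never from a script. Its argument "moves" is a list of rows, each a list of 6 numbers: the shift along the tool's x, y, z each as a share of 0.3 m, from -1 to 1, then the turn, a rotation vector about the tool's x, y, z each as a share of pi/4 rad, from -1 to 1. A call has 1 to 8 rows; each row is the pose to reach, as a shift and turn from the pose commanded when the call began, along the tool's axes at that moment; what a row does not reach only later rows make up. A row lasts 1/10 s, in which the tool goes at most 50 mm and 8.59 degrees, less where a joint would pass 70% of its speed; a pose out of reach is approached as far as the arm can. A call with a number of a shift or a turn outside -1 to 1 is refused whole. A call with a gripper value outside its range is refused whole. "jaw" is the gripper's target within -1 to 1 (fully open at 1, half-way at 0, shut at -1), set as the call begins (left out, the last holds). The fingers move at their own pace and stop on an object; "squeeze" is the grip in N (left out, the last holds). Time passes only in rows, so rows that repeat a pose let the fingers close. It gives the time, the measured TCP pose, the force, the opening and the grip force at its end, in the units of the state.
- arm.observe(): the state, without advancing time (a new reading comes with each control period).
- viewer.capture(name): name is "scene" or "top" or "wrist"; returns (picture, depth): 400x640x3 uint8, blue, green, red; 400x640 float32, m along the optical axis (not along the pixel's ray), 0 where there is no reading.
- viewer.camera_model(name): a dict with "camera_matrix" (3x3 intrinsics, pixels), "rvec" (rotation vector, rad) and "tvec" (3), from world to camera coordinates, as OpenCV has them. Camera axes: x right, y down, z forward; pixel columns grow to the right and rows downward; lengths in m; the calibration is good to about 2 mm. A picture is of the moment at which its call begins: read the wrist's pose just before it. camera_model takes no time and is no camera call; for the wrist camera it gives the pose at the moment of the call.
- arm.sign_off(): hands the job in; it is judged then, once.
The state is a dict: "t": time; "qpos": joint angles; "qvel": joint speeds; "effort": joint torques, N m; "ee_pos": TCP position; "tool_rot": TCP orientation; "contact_force": force on the tool from outside, world axes, zero at the start; "ft_torque": the same for the moment, N m; "grip_width": finger opening in m; "gripper_force": force on a finger pad.
Only numpy, scipy, OpenCV 4.12 (cv2) and the standard library are available. Lean on these libraries where they do the work, as an engineer would, in place of code of your own. Each camera call takes 0.05 s, during which the arm holds its last target. There are 200 camera calls.

## Task

Get the open culture dish ready for a look under raking light. First put the loose glass lid on the dish so that it sits right down and level; lower it on and let go of it, do not drop it. Then draw the inspection torch straight up out of its charger, tip it to a slant of about 45 degrees and hold it with its lens pointing at the middle of the lidded dish from about 10 cm away. Finish while still holding the torch there, steady; leave the dish in its place on the stage and do not disturb the closed dish, the marker or the wooden spatula lying about.

Things in the scene. Friction and masses are not known exactly. Their poses are not given: they have to be found in the camera images.
- lid: loose round clear-glass lid, 62 mm across, 12 mm high, 30 g, lying mouth down on the worktop in front of the stage and the charger. Flat top 2 mm thick, skirt 2 mm thick (inside 58 mm across, 10 mm deep). Origin: centre of the skirt's lower edge; z up through the flat top
- dish: open round glass culture dish, 53 mm across, 18 mm high, 50 g, with a cream agar layer, loose in the recess of the stage. Origin: centre of its underside, 16 mm above the worktop; z up. The lid's skirt goes round its wall with 2.5 mm to spare; seated, the lid's top rests on the rim and the lid's origin is 8 mm above the dish's
- stage: fixed round grey viewing base, 104 mm across, its rim's top 21 mm above the worktop; the recess in its middle (57 mm across, 5 mm deep, floor 16 mm above the worktop) holds the dish. Origin: centre of its underside on the worktop, z up. It and the charger may stand either way round, one left and one right
- charger: fixed square grey bench charger: foot 92 mm square and 8 mm high, body 78 mm square, top 45 mm above the worktop, with a 2 mm collar (39 mm across) round an upright round socket, 31 mm wide with its floor 9 mm above the worktop. Origin: centre of its underside on the worktop, z up
- torch: dark torch, 135 mm long, 100 g, upright and lens down in the charger's socket (head 28 mm across for 28 mm, taper to 40 mm, then round body 20 mm across to the tail; centre of mass 60 mm from the lens). Origin: centre of the lens face, 9 mm above the worktop at the start; z runs from lens to tail (up at the start), so the light shines along -z. 1.5 mm play in the socket; clear after rising 40 mm
- torch_grip (a point): point on the torch's axis 92 mm from the lens face, 101 mm above the worktop at the start: a good height to grip the body (20 mm across; the tail ends 43 mm beyond it)
- lid_top (a point): centre of the lid's upper face, 12 mm above the lid's origin; on the seated lid, the point to aim the torch at (42 mm above the worktop)
- closed_dish: closed Petri dish, 60 mm across and 15 mm high, a bystander standing on the worktop behind the work; origin at the centre of its underside
- marker: marker pen, 18 x 135 x 20 mm, a bystander lying at the left front; origin at the centre of its underside, its length along its y axis
- spatula: wooden spatula, 16 x 176 x 8 mm, a bystander lying crosswise behind the work; origin at the centre of its underside, its length along its y axis
Not all that is in view belongs to the job. Of the things like the torch, leave any that is green, purple or yellow; of the rest the smaller one is meant.

How it is judged:
By the outcome, as a careful person would: the job done as asked, in the order asked, and still so for the second after the job is handed in, while the arm keeps its last pose, push and grip.
It also fails if it takes over 54 s, if anything falls off the work surface, if the arm or the gripper's body presses on something with over 40 N, if the wrist force passes 120 N, or if a joint passes its speed limit or range.

## Working session

There is one attempt and no reset: what is moved stays moved. The work goes in short steps, Python scripts to look and compute and a tool call to move; the robot and the scene stay as the last step left them, time stands still between calls to the robot, and variables do not carry over. Pictures are saved under pics/ and viewed, at most 11 in all, crops included, and the job is handed in when it is done.

Besides the shell and the picture viewer there is one more tool, called after ">>>" as name([rows], argument=value, ...), one row to a line, values as JSON. servo_tool: Moves the arm, as the interface text tells. Its arguments: {"type":"object","properties":{"moves":{"type":"array","items":{"type":"array","items":{"type":"number"}}},"jaw":{"type":"number"},"squeeze":{"type":"number"}},"required":["moves"]}

```bash
ls; mkdir -p pics; python3 - <<'E'
from workcell import arm, viewer
import cv2, numpy as np
s=arm.observe(); print(s)
for n in("scene","top"):
    p,d=viewer.capture(n); cv2.imwrite(f"pics/{n}0.png",p); np.save(f"pics/{n}0.npy",d)
    m=viewer.camera_model(n); print(n,m)
E
```

```text
pics
{'t': 0.0, 'qpos': array([ 6.85829164e+01,  2.42851748e+01,  9.34322383e+01, -3.04714289e-03,
        6.23711444e+01, -1.08942792e+00]), 'qvel': array([-0.01737179,  0.0194193 , -0.02259415, -0.04049266, -0.01214566,
       -0.01164155]), 'effort': array([-2.10312166e-03, -5.57368398e+01, -2.81742454e+01, -2.26421930e-04,
        7.28033076e-03,  6.81773443e-06]), 'ee_pos': array([0.21691485, 0.58556614, 0.23053205]), 'tool_rot': array([[-9.37729950e-01,  3.47364751e-01, -5.20525406e-04],
       [ 3.47365140e-01,  9.37728820e-01, -1.45609598e-03],
       [-1.76847403e-05, -1.54623719e-03, -9.99998804e-01]]), 'contact_force': array([ 0.69721034,  0.22968839, -0.01451579]), 'ft_torque': array([ 0.02089109, -0.0503317 ,  0.00047656]), 'gripper_force': 0.0, 'grip_width': 0.0852954726129052}
scene {'camera_matrix': array([[434.04866621,   0.        , 325.84504404],
       [  0.        , 434.04866621, 201.64839661],
       [  0.        ,   0.        ,   1.        ]]), 'rvec': array([ 1.89192541, -0.6464297 ,  0.39057541]), 'tvec': array([-0.36705876,  0.27745258,  0.56063888])}
top {'camera_matrix': array([[364.99273223,   0.        , 328.91121069],
       [  0.        , 364.99273223, 201.29980301],
       [  0.        ,   0.        ,   1.        ]]), 'rvec': array([ 2.17985996, -2.19647474,  0.08611434]), 'tvec': array([0.12805291, 0.53849559, 0.89135326])}
```

View pics/scene0.png

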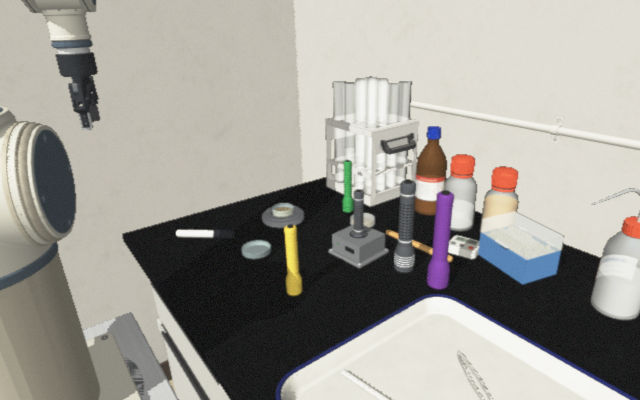

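View pics/top0.png

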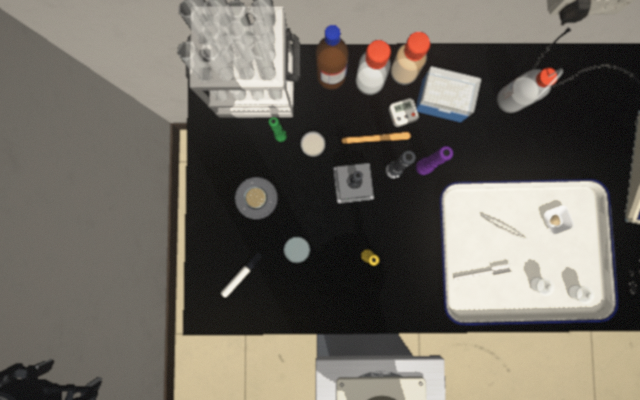

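Both views show the same layout. In the top view the stage and dish are at about (256,198), the lid at (296,250), and the charger with the small dark torch at (353,183). The yellow, purple, green and larger dark torches are decoys, at (370,257), (435,160), (277,128) and (400,165). The marker is at (240,277), the closed dish at (313,144) and the spatula at (376,138).

```bash
cat > h.py <<'E'
import cv2, numpy as np
from workcell import arm, viewer
def ray(m,uv):
    R=cv2.Rodrigues(m["rvec"])[0]; K=m["camera_matrix"]
    d=R.T@np.linalg.inv(K)@np.array([uv[0],uv[1],1.]); return -R.T@m["tvec"].ravel(), d
def onz(m,uv,z):
    o,d=ray(m,uv); return o+d*(z-o[2])/d[2]
def proj(m,P):
    return cv2.projectPoints(np.atleast_2d(np.float64(P)),m["rvec"],m["tvec"],m["camera_matrix"],None)[0][:,0]
def blobs(mask,amin=60):
    n,l,s,c=cv2.connectedComponentsWithStats(mask.astype(np.uint8))
    return [(s[i],c[i],l==i) for i in range(1,n) if s[i][4]>=amin]
def tooldelta(dw,s=None):
    s=s or arm.observe(); return s["tool_rot"].T@np.asarray(dw)/.3
E
python3 - <<'E'
from h import *
p=cv2.imread("pics/top0.png"); m=viewer.camera_model("top")
hsv=cv2.cvtColor(p,cv2.COLOR_BGR2HSV)
mask=hsv[...,2]>45
for name,(u,v),z,r in [("stage",(256,198),.021,30),("lid",(296,250),.012,22),("charger",(353,183),.04,30),("yellow",(370,257),.1,16),("bigtorch",(400,165),.1,22),("purple",(435,160),.1,24),("closed",(313,144),.015,16)]:
    w=np.zeros_like(mask); w[v-r:v+r,u-r:u+r]=1
    b=max(blobs(mask&w,30),key=lambda b:b[0][4])
    pts=np.argwhere(b[2])[:,::-1].astype(np.int32)
    h=cv2.convexHull(pts); e=cv2.minAreaRect(h); c,rad=cv2.minEnclosingCircle(h)
    print(name,b[0],np.round(e[0],1),np.round(e[1],1),round(e[2]),onz(m,e[0],z).round(4))
print("torch tail", onz(m,(356,180),.144), "cam",ray(m,(320,200))[0])
sc=viewer.camera_model("scene"); print(onz(sc,(359,193),.144))
for uv,z in [((292,229),.1),((256,244),.012),((283,205),.034)]: print(uv,onz(sc,uv,z).round(3))
c=p[150:270,220:420]; cv2.imwrite("pics/c.png",cv2.resize(c,None,fx=4,fy=4,interpolation=cv2.INTER_CUBIC))
E
```

```text
stage [ 234  177   44   43 1467] [256. 198.] [42.4 42.4] 45 [0.5489 0.3052 0.021 ]
lid [283 236  28  28 588] [296.4 249.4] [26.6 26.9] 34 [0.4205 0.2058 0.012 ]
charger [ 333  163   42   41 1446] [353.2 182.8] [38.2 38.7] 84 [0.583  0.0644 0.04  ]
yellow [361 249  19  18 234] [370.  257.3] [20.8 12.8] 34 [0.4067 0.0333 0.1   ]
bigtorch [385 151  31  29 390] [400.8 165. ] [16.8 35.3] 52 [ 0.6158 -0.0407  0.1   ]
purple [416 146  38  30 601] [434.4 160.1] [16.6 42.2] 56 [ 0.6267 -0.1182  0.1   ]
closed [300 131  26  26 554] [312.5 143.5] [25. 25.] 90 [0.6868 0.1643 0.015 ]
torch tail [0.57616837 0.06597735 0.144     ] cam [0.47421956 0.13050335 0.92680655]
[0.5788747  0.04642324 0.144     ]
(292, 229) [0.438 0.074 0.1  ]
(256, 244) [0.428 0.213 0.012]
(283, 205) [0.559 0.312 0.034]
```

View pics/c.png

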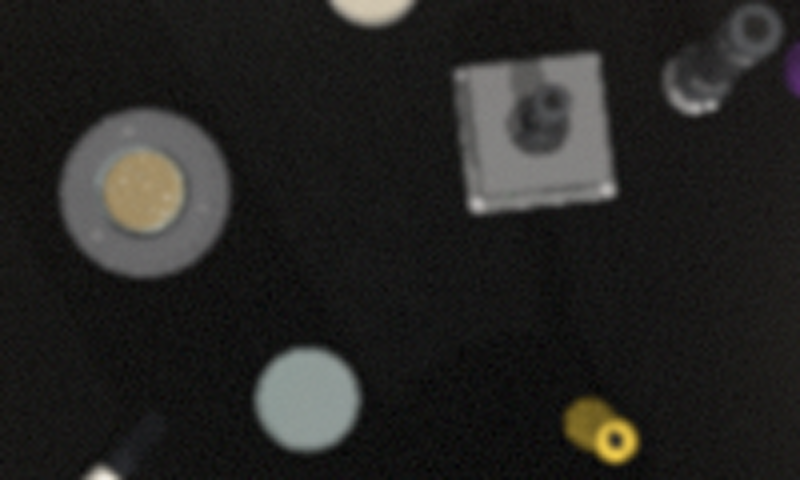

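>>> servo_tool([
  [-0.13,-0.12,0.02,0,0,0],
  [-0.27,-0.24,0.04,0,0,0],
  [-0.4,-0.36,0.06,0,0,0],
  [-0.53,-0.47,0.08,0,0,0],
  [-0.66,-0.59,0.1,0,0,0],
  [-0.8,-0.71,0.12,0,0,0],
  [-0.93,-0.83,0.14,0,0,0],
  [-1,-0.9,0.15,0,0,0],
], jaw=1, squeeze=40)

```text
t: 0.9
ee_pos: [0.4024, 0.2323, 0.1867]
tool_rot: [[-0.938, 0.347, 0.0], [0.347, 0.938, 0.0], [-0.0, 0.0, -1.0]]
contact_force: [0.0, 0.2, 0.1]
grip_width: 0.0853
gripper_force: 0.0
```

```bash
python3 - <<'E'
from h import *
s=arm.observe(); print(s["t"],s["ee_pos"],s["qpos"],s["tool_rot"])
print(tooldelta(np.array([.4205,.2058,.17])-s["ee_pos"],s))
m=viewer.camera_model("wrist"); p,d=viewer.capture("wrist"); cv2.imwrite("pics/w1.png",p); np.save("pics/w1.npy",d)
import pickle; pickle.dump(m,open("pics/w1.pkl","wb"))
print(proj(m,[[.4205,.2058,.012],[.549,.305,.034]]))
E
```

```text
0.9 [0.40244877 0.23234727 0.18673249] [ 2.85333695e+01  1.45391786e+01  1.15226013e+02 -2.91074408e-03
  5.02283707e+01 -4.11551500e+01] [[-9.37830673e-01  3.47093092e-01  1.17355560e-04]
 [ 3.47093096e-01  9.37830679e-01  1.93626009e-05]
 [-1.03339020e-04  5.88921458e-05 -9.99999993e-01]]
[-0.08713882 -0.06210791  0.05578032]
[[308.02200072 202.0995715 ]
 [446.36717125 291.2656386 ]]
```

View pics/w1.png

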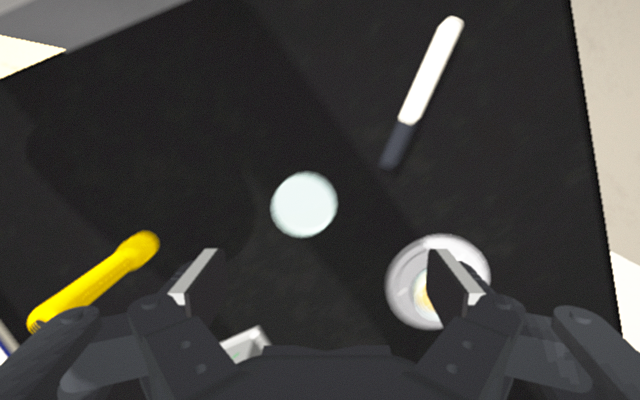

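The wrist view shows the lid at about (304,205), the stage at (438,281) partly behind a finger, the yellow torch on the left and the marker at the top right. That agrees with the top-view estimate.

```bash
python3 - <<'E'
from h import *
import pickle
m=pickle.load(open("pics/w1.pkl","rb")); p=cv2.imread("pics/w1.png"); g=cv2.cvtColor(p,cv2.COLOR_BGR2GRAY)
w=np.zeros(g.shape,bool); w[150:250,250:350]=1
b=max(blobs((g>110)&w),key=lambda b:b[0][4]); pts=np.argwhere(b[2])[:,::-1].astype(np.int32)
h=cv2.convexHull(pts)[:,0]
for z in(.006,.012):
    q=np.array([onz(m,x,z)[:2] for x in h]); c,r=cv2.minEnclosingCircle(q.astype(np.float32)); print(z,c,r)
s=arm.observe()
print(tooldelta(np.array([c[0],c[1],.06])-s["ee_pos"],s))
E
```

```text
0.006 (0.42372840642929077, 0.1988125890493393) 0.0356922522187233
0.012 (0.4221661686897278, 0.19984981417655945) 0.03503300994634628
[-0.08732376 -0.06158501  0.41982023]
```

>>> servo_tool([
  [-0.04,-0.03,0.12,0,0,0],
  [-0.08,-0.058,0.25,0,0,0],
  [-0.08,-0.058,0.25,0,0,0],
  [-0.08,-0.058,0.25,0,0,0],
])

```text
t: 1.35
ee_pos: [0.4178, 0.2093, 0.1117]
tool_rot: [[-0.937, 0.348, -0.002], [0.348, 0.937, -0.001], [0.002, -0.002, -1.0]]
contact_force: [-0.2, 0.7, 0.2]
grip_width: 0.0853
gripper_force: 0.0
```

```bash
cat >> h.py <<'E'
def circ(p,m,z,thr,box,below=False):
    g=cv2.cvtColor(p,cv2.COLOR_BGR2GRAY); w=np.zeros(g.shape,bool); x0,y0,x1,y1=box; w[y0:y1,x0:x1]=1
    b=max(blobs((g>thr)&w),key=lambda b:b[0][4]); h=cv2.convexHull(np.argwhere(b[2])[:,::-1].astype(np.int32))[:,0]
    q=np.array([onz(m,x,z)[:2] for x in h]).astype(np.float32); return cv2.minEnclosingCircle(q),b[0]
E
python3 - <<'E'
from h import *
s=arm.observe(); m=viewer.camera_model("wrist"); p,d=viewer.capture("wrist"); cv2.imwrite("pics/w2.png",p)
import pickle; pickle.dump((m,s),open("pics/w2.pkl","wb"))
print(s["ee_pos"],s["qvel"].max(),proj(m,[[.4215,.203,.012],s["ee_pos"]]))
t,_=circ(cv2.imread("pics/top0.png"),viewer.camera_model("top"),.012,70,(275,230,320,270)); print(t)
E
```

```text
[0.41784554 0.20933341 0.1117401 ] 1.0628041279487948 [[321.1793973  204.16597867]
 [327.80266719 253.60933967]]
((0.4205186069011688, 0.20553378760814667), 0.0323309488594532)
```

View pics/w2.png

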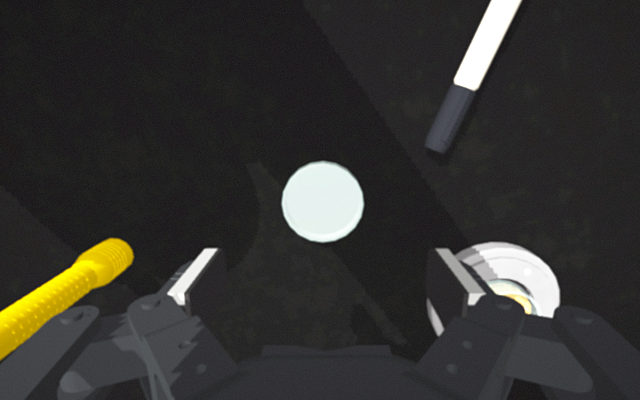

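The lid is clear and complete at (323,202), radius about 40 px.

```bash
python3 - <<'E'
from h import *
import pickle
m,s=pickle.load(open("pics/w2.pkl","rb")); t,b=circ(cv2.imread("pics/w2.png"),m,.012,120,(270,150,380,250)); print(t,b)
s=arm.observe(); print(s["ee_pos"],s["qvel"].round(2)); c=t[0]
print(tooldelta(np.array([*c,-.004])-s["ee_pos"],s))
E
```

```text
((0.4207940101623535, 0.2040642648935318), 0.032021209597587585) [ 281  161   83   82 5209]
[0.4185621  0.21007239 0.11273109] [ 0.78 -1.43 -0.77 -0.09 -0.29 -0.13]
[-0.01391276 -0.01628434  0.38910068]
```

>>> servo_tool([
  [-0.012,-0.015,0.08,0,0,0],
  [-0.012,-0.015,0.16,0,0,0],
  [-0.012,-0.015,0.24,0,0,0],
  [-0.012,-0.015,0.3,0,0,0],
  [-0.012,-0.015,0.34,0,0,0],
  [-0.012,-0.015,0.34,0,0,0],
  [-0.012,-0.015,0.34,0,0,0],
  [-0.012,-0.015,0.34,0,0,0],
])

```text
t: 2.2
ee_pos: [0.421, 0.2046, 0.0111]
tool_rot: [[-0.938, 0.347, 0.002], [0.347, 0.938, 0.001], [-0.001, 0.001, -1.0]]
contact_force: [-0.1, 0.5, 0.7]
grip_width: 0.0855
gripper_force: 0.0
```

```bash
python3 - <<'E'
from h import *
s=arm.observe(); print(s["ee_pos"],s["qvel"].round(2),s["contact_force"])
print(tooldelta(np.array([.4208,.2045,-.004])-s["ee_pos"],s))
E
```

```text
[0.42097374 0.20462344 0.01110922] [-0.17 -0.04  0.18  0.03 -0.16 -0.01] [-0.09046642  0.51278057  0.65220856]
[ 0.00047454 -0.00065978  0.05036251]
```

>>> servo_tool([
  [0,0,0.025,0,0,0],
  [0,0,0.05,0,0,0],
  [0,0,0.05,0,0,0],
])

```text
t: 2.5
ee_pos: [0.4197, 0.2038, -0.0058]
tool_rot: [[-0.938, 0.348, -0.001], [0.348, 0.938, -0.001], [0.001, -0.001, -1.0]]
contact_force: [-0.9, -0.1, -0.5]
grip_width: 0.0857
gripper_force: 0.0
```

>>> servo_tool([
  [0,0,0,0,0,0],
  [0,0,0,0,0,0],
  [0,0,0,0,0,0],
  [0,0,0,0,0,0],
  [0,0,0,0,0,0],
  [0,0,0,0,0,0],
], jaw=-0.2, squeeze=30)

```text
t: 3.1
ee_pos: [0.4201, 0.204, -0.0046]
tool_rot: [[-0.938, 0.347, -0.0], [0.347, 0.938, -0.0], [0.0, -0.0, -1.0]]
contact_force: [-1.6, -0.8, 6.4]
grip_width: 0.0614
gripper_force: 31.1
```

>>> servo_tool([
  [0,0,-0.05,0,0,0],
  [0,0,-0.1,0,0,0],
  [0,0,-0.2,0,0,0],
  [-0.02,0.11,-0.3,0,0,0],
  [-0.04,0.22,-0.37,0,0,0],
  [-0.06,0.34,-0.43,0,0,0],
  [-0.087,0.44,-0.45,0,0,0],
  [-0.087,0.466,-0.45,0,0,0],
])

```text
t: 3.9
ee_pos: [0.4961, 0.3292, 0.132]
tool_rot: [[-0.938, 0.346, 0.005], [0.346, 0.938, 0.003], [-0.004, 0.005, -1.0]]
contact_force: [-0.4, -0.0, -0.2]
grip_width: 0.061
gripper_force: 32.8
```

>>> servo_tool([
  [0,0,0,0,0,0],
  [0,0,0,0,0,0],
  [0,0,0,0,0,0],
  [0,0,0,0,0,0],
])

```text
t: 4.3
ee_pos: [0.4925, 0.325, 0.1295]
tool_rot: [[-0.937, 0.348, -0.001], [0.348, 0.937, -0.001], [0.001, -0.001, -1.0]]
contact_force: [-0.5, -0.3, 0.1]
grip_width: 0.061
gripper_force: 32.8
```

```bash
python3 - <<'E'
from h import *
s=arm.observe(); m=viewer.camera_model("wrist"); p,d=viewer.capture("wrist"); cv2.imwrite("pics/w3.png",p)
import pickle; pickle.dump((m,s),open("pics/w3.pkl","wb"))
print(s["ee_pos"],s["qvel"].round(2),s["contact_force"],s["grip_width"],proj(m,[[.549,.305,.034],[.549,.305,.021],s["ee_pos"]]))
E
```

```text
[0.49250841 0.32503238 0.12952194] [ 0.01 -0.06 -0.61  0.06  0.04  0.09] [-0.47090664 -0.32777828  0.11712548] 0.06101897604657875 [[328.36083732 271.54955169]
 [328.27403495 263.99395277]
 [327.81991265 253.60591654]]
```

View pics/w3.png

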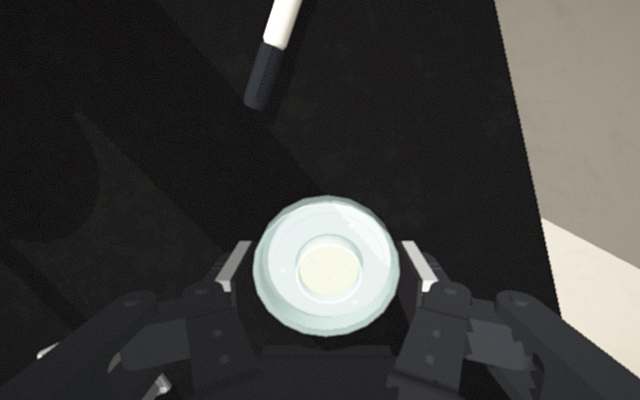

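The lid is held level between the fingers, and the dish shows through it with its rim around (329,271). That matches the predicted pixel (328,271.5).

```bash
python3 - <<'E'
from h import *
import pickle
m,s=pickle.load(open("pics/w3.pkl","rb")); p=cv2.imread("pics/w3.png")
sat=cv2.cvtColor(p,cv2.COLOR_BGR2HSV)
c=p[225:320,280:380].astype(int); yb=c[...,2]-c[...,0]
mask=np.zeros(p.shape[:2],bool); mask[225:320,280:380]=yb>8
b=max(blobs(mask,30),key=lambda b:b[0][4]); h=cv2.convexHull(np.argwhere(b[2])[:,::-1].astype(np.int32))[:,0]
for z in(.02,.022,.026,.03,.034): print(z,cv2.minEnclosingCircle(np.array([onz(m,x,z)[:2] for x in h]).astype(np.float32)))
print(b[0])
# same for top
m=viewer.camera_model("top"); p=cv2.imread("pics/top0.png").astype(int); mk=np.zeros(p.shape[:2],bool); mk[180:215,238:275]=(p[...,2]-p[...,0]>25)[180:215,238:275]
b=max(blobs(mk,30),key=lambda b:b[0][4]); h=cv2.convexHull(np.argwhere(b[2])[:,::-1].astype(np.int32))[:,0]
for z in(.022,.034): print(z,cv2.minEnclosingCircle(np.array([onz(m,x,z)[:2] for x in h]).astype(np.float32)))
cv2.imwrite("pics/w3c.png",cv2.resize(cv2.imread("pics/w3.png")[190:345,245:410],None,fx=3.6,fy=3.6,interpolation=cv2.INTER_CUBIC))
E
```

```text
0.02 ((0.5542480945587158, 0.303165078163147), 0.02421341836452484)
0.022 ((0.5532624125480652, 0.3035171627998352), 0.024022623896598816)
0.026 ((0.5512910485267639, 0.30422133207321167), 0.02364104427397251)
0.03 ((0.5493197441101074, 0.30492550134658813), 0.023259470239281654)
0.034 ((0.5473483800888062, 0.3056296706199646), 0.022877885028719902)
[ 300  247   58   48 2022]
0.022 ((0.5503380298614502, 0.30647629499435425), 0.024603357538580894)
0.034 ((0.5493283867835999, 0.30414241552352905), 0.02427843026816845)
```

View pics/w3c.png

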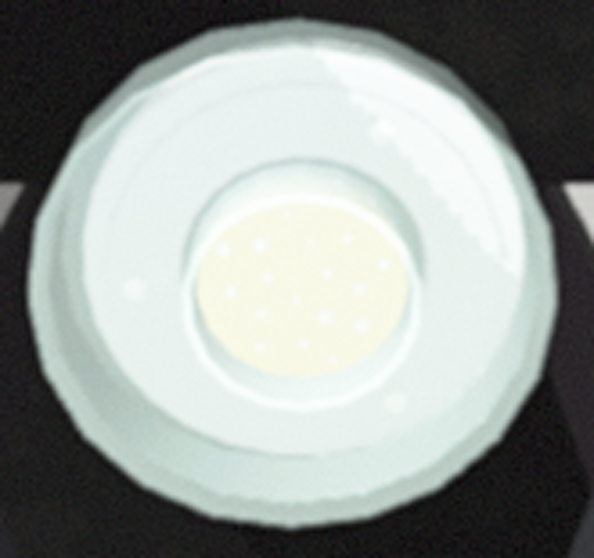

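Rim centre is about (329.2,273.3), which puts the dish at about (0.5505, 0.305).

>>> servo_tool([
  [-0.07,0.001,0,0,0,0],
  [-0.14,0.003,0,0,0,0],
  [-0.204,0.004,0.05,0,0,0],
  [-0.204,0.004,0.15,0,0,0],
  [-0.204,0.004,0.22,0,0,0],
  [-0.204,0.004,0.27,0,0,0],
  [-0.204,0.004,0.27,0,0,0],
  [-0.204,0.004,0.27,0,0,0],
])

```text
t: 5.15
ee_pos: [0.5515, 0.3059, 0.0492]
tool_rot: [[-0.938, 0.348, 0.0], [0.348, 0.938, 0.0], [-0.0, 0.0, -1.0]]
contact_force: [-0.1, 0.5, -0.2]
grip_width: 0.0609
gripper_force: 32.8
```

>>> servo_tool([
  [0,0,0,0,0,0],
  [0,0,0,0,0,0],
])

```text
t: 5.35
ee_pos: [0.5518, 0.3064, 0.0502]
tool_rot: [[-0.938, 0.347, 0.002], [0.347, 0.938, 0.001], [-0.001, 0.002, -1.0]]
contact_force: [0.0, -0.4, -0.4]
grip_width: 0.0613
gripper_force: 32.8
```

```bash
python3 - <<'E'
from h import *
s=arm.observe(); m=viewer.camera_model("wrist"); p,d=viewer.capture("wrist"); cv2.imwrite("pics/w4.png",p)
print(s["t"],s["ee_pos"],s["qvel"].round(2),s["contact_force"],s["grip_width"])
print(tooldelta(np.array([.5503,.305,.045])-s["ee_pos"],s))
print(proj(m,[[.5503,.305,.034],[.5503,.305,.06]]))
cv2.imwrite("pics/w4c.png",cv2.resize(p[100:400,180:480],None,fx=2,fy=2,interpolation=cv2.INTER_CUBIC))
E
```

```text
5.35 [0.55176443 0.3064029  0.05024308] [ 0.08  0.05  0.27 -0.01 -0.05  0.04] [ 0.00139912 -0.3975907  -0.43181024] 0.061261233490455196
[ 0.00297871 -0.00610683  0.0174635 ]
[[323.96691098 238.29391884]
 [323.71119841 261.28352988]]
```

View pics/w4c.png

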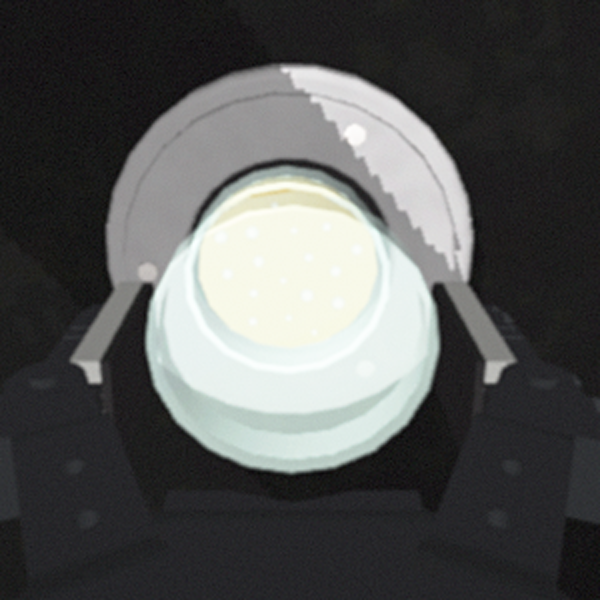

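The rim is centred near (324,237), as predicted, and the lid sits about 1.5 mm to +y of it. I'll correct that and lower it gently.

>>> servo_tool([
  [0.002,-0.0055,0,0,0,0],
  [0.002,-0.0055,0.02,0,0,0],
  [0.002,-0.0055,0.04,0,0,0],
  [0.002,-0.0055,0.055,0,0,0],
  [0.002,-0.0055,0.065,0,0,0],
  [0.002,-0.0055,0.075,0,0,0],
  [0.002,-0.0055,0.075,0,0,0],
  [0.002,-0.0055,0.075,0,0,0],
])

```text
t: 6.2
ee_pos: [0.5499, 0.3046, 0.0264]
tool_rot: [[-0.938, 0.347, -0.0], [0.347, 0.938, -0.0], [0.0, -0.0, -1.0]]
contact_force: [1.0, 0.3, 0.2]
grip_width: 0.0611
gripper_force: 32.8
```

>>> servo_tool([
  [0,0,0.006,0,0,0],
  [0,0,0.011,0,0,0],
  [0,0,0.011,0,0,0],
])

```text
t: 6.5
ee_pos: [0.5498, 0.3045, 0.023]
tool_rot: [[-0.938, 0.347, -0.0], [0.347, 0.938, -0.0], [0.0, -0.0, -1.0]]
contact_force: [0.3, 0.5, -0.6]
grip_width: 0.0611
gripper_force: 32.8
```

Inserted past the rim without contact. Next I'll lower it until it touches.

>>> servo_tool([
  [0,0,0.005,0,0,0],
  [0,0,0.007,0,0,0],
  [0,0,0.007,0,0,0],
])

```text
t: 6.8
ee_pos: [0.5498, 0.3046, 0.0209]
tool_rot: [[-0.938, 0.347, -0.0], [0.347, 0.938, -0.0], [0.0, -0.0, -1.0]]
contact_force: [-0.1, -0.4, -0.6]
grip_width: 0.0612
gripper_force: 32.8
```

>>> servo_tool([
  [0,0,0.003,0,0,0],
  [0,0,0.005,0,0,0],
  [0,0,0.005,0,0,0],
])

```text
t: 7.1
ee_pos: [0.5499, 0.3046, 0.0195]
tool_rot: [[-0.938, 0.347, -0.0], [0.347, 0.938, -0.0], [0.0, -0.0, -1.0]]
contact_force: [-1.0, -0.2, -0.0]
grip_width: 0.0611
gripper_force: 32.8
```

>>> servo_tool([
  [0,0,0.003,0,0,0],
  [0,0,0.003,0,0,0],
])

```text
t: 7.3
ee_pos: [0.5499, 0.3046, 0.0195]
tool_rot: [[-0.938, 0.347, 0.0], [0.347, 0.938, 0.0], [-0.0, 0.0, -1.0]]
contact_force: [-1.4, -2.3, 6.2]
grip_width: 0.0612
gripper_force: 33.4
```

>>> servo_tool([
  [0,0,0.003,0,0,0],
  [0,0,0.003,0,0,0],
])

```text
t: 7.5
ee_pos: [0.55, 0.3047, 0.0194]
tool_rot: [[-0.938, 0.347, 0.0], [0.347, 0.938, 0.0], [-0.0, 0.0, -1.0]]
contact_force: [-4.9, -3.3, 14.4]
grip_width: 0.0611
gripper_force: 34.0
```

Contact at the expected seated height (14 N). I'll ease off slightly and release.

>>> servo_tool([
  [0,0,-0.005,0,0,0],
  [0,0,-0.005,0,0,0],
])

```text
t: 7.7
ee_pos: [0.5501, 0.3047, 0.0196]
tool_rot: [[-0.938, 0.347, 0.001], [0.347, 0.938, 0.0], [-0.0, 0.0, -1.0]]
contact_force: [-0.6, 0.7, -0.3]
grip_width: 0.0609
gripper_force: 32.9
```

>>> servo_tool([
  [0,0,0,0,0,0],
  [0,0,0,0,0,0],
  [0,0,0,0,0,0],
  [0,0,0,0,0,0],
  [0,0,0,0,0,0],
], jaw=1)

```text
t: 8.2
ee_pos: [0.5499, 0.3046, 0.0191]
tool_rot: [[-0.938, 0.347, -0.0], [0.347, 0.938, -0.0], [0.0, -0.0, -1.0]]
contact_force: [-0.5, -1.0, -0.1]
grip_width: 0.0851
gripper_force: 0.0
```

>>> servo_tool([
  [0,0,-0.03,0,0,0],
  [0,0,-0.1,0,0,0],
  [0,0,-0.2,0,0,0],
  [0.05,0,-0.35,0,0,0],
  [0.1,0,-0.5,0,0,0],
  [0.1,0,-0.6,0,0,0],
  [0.1,0,-0.6,0,0,0],
  [0.1,0,-0.6,0,0,0],
])

```text
t: 9.0
ee_pos: [0.522, 0.3152, 0.2005]
tool_rot: [[-0.938, 0.347, 0.002], [0.347, 0.938, 0.001], [-0.001, 0.002, -1.0]]
contact_force: [-0.1, -0.5, -0.9]
grip_width: 0.0857
gripper_force: 0.0
```

```bash
python3 - <<'E'
from h import *
s=arm.observe(); print(s["t"],s["ee_pos"],s["tool_rot"].round(3),s["qpos"].round(1),s["contact_force"])
m=viewer.camera_model("wrist"); p,d=viewer.capture("wrist"); t,dt=viewer.capture("top"); sc,ds=viewer.capture("scene"); cv2.imwrite("pics/t5.png",t); cv2.imwrite("pics/s5.png",sc)
a=proj(m,[.55,.305,.042])[0]; print(a)
x,y=np.clip(a.astype(int),[100,75],[540,325])
A=cv2.resize(p[y-75:y+75,x-100:x+100],(400,300),interpolation=cv2.INTER_CUBIC)
def cr(im,u,v,f): 
    w,h=int(200/f),int(150/f); return cv2.resize(im[v-h:v+h,u-w:u+w],(400,300),interpolation=cv2.INTER_CUBIC)
cv2.imwrite("pics/q5.png",np.vstack([np.hstack([A,cr(t,256,198,4)]),np.hstack([cr(sc,283,212,5),cr(sc,359,235,2.5)])]))
E
```

```text
9.0 [0.5220078  0.31519541 0.20054317] [[-0.938  0.347  0.002]
 [ 0.347  0.938  0.001]
 [-0.001  0.002 -1.   ]] [ 30.   25.   96.8  -0.   58.1 -39.7] [-0.08401413 -0.51152154 -0.86728685]
[326.73497137 210.3589793 ]
```

View pics/q5.png

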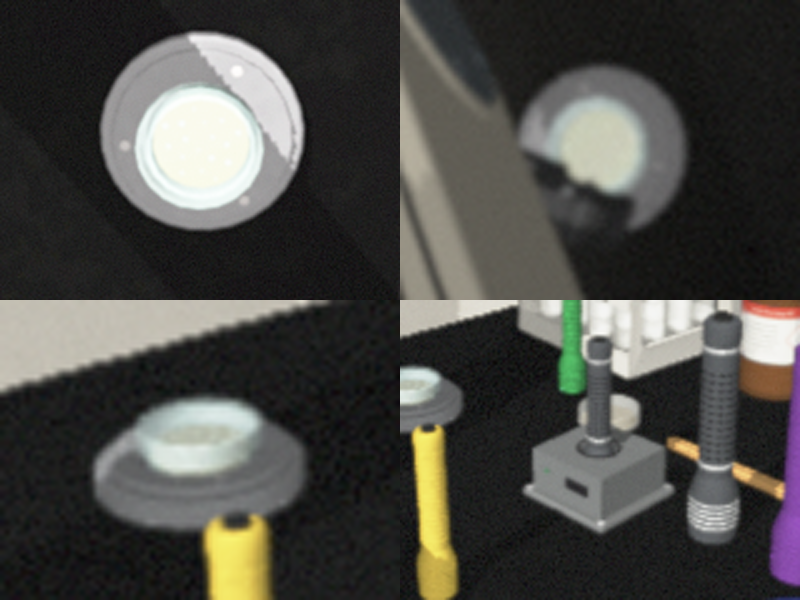

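The lid is seated and level on the dish in every crop. The torch stands upright in the charger, with its tail at about (357.7,175) in the first top view and (358.6,192) in the scene view.

```bash
python3 - <<'E'
from h import *
mt,ms=viewer.camera_model("top"),viewer.camera_model("scene")
P=[(357.7,175),(358.6,191.8)]
o1,d1=ray(mt,P[0]); o2,d2=ray(ms,P[1])
k=np.linalg.lstsq(np.c_[d1,-d2],o2-o1,rcond=None)[0]; print("tri",o1+k[0]*d1,o2+k[1]*d2, "top144",onz(mt,P[0],.144))
# charger body top corners from crop px (x/4+220,y/4+150)
c=[(468,70),(596,58),(612,182),(482,198)]
print("body top ctr",np.mean([onz(mt,(x/4+220,y/4+150),.045) for x,y in c],0))
print("torch at collar",onz(mt,(538/4+220,128/4+150),.047))
for u,v in [(409,158)]: print("big tail@.19",onz(mt,(u,v),.19))
print("big base",onz(mt,(694/4+220,85/4+150),.02),onz(ms,(719/400*160-160+279,0),.1))
s=arm.observe(); print(s["ee_pos"],tooldelta(np.array([.580,.064,.27])-s["ee_pos"],s))
E
```

```text
tri [0.58775031 0.06171868 0.13899353] [0.58974855 0.06021626 0.13941267] top144 [0.58702884 0.0621558  0.144     ]
body top ctr [0.5849162  0.06059878 0.045     ]
torch at collar [0.58393959 0.0616885  0.047     ]
big tail@.19 [ 0.61470199 -0.03923197  0.19      ]
big base [ 0.61376144 -0.03865849  0.02      ] [-11.6713932  -11.72763142   0.1       ]
[0.52101356 0.31442803 0.19790016] [-0.47411342 -0.71484861 -0.23969188]
```

>>> servo_tool([
  [-0.06,-0.09,-0.1,0,0,0],
  [-0.14,-0.21,-0.17,0,0,0],
  [-0.23,-0.33,-0.17,0,0,0],
  [-0.32,-0.46,-0.17,0,0,0],
  [-0.41,-0.59,-0.17,0,0,0],
  [-0.495,-0.718,-0.17,0,0,0],
  [-0.495,-0.718,-0.17,0,0,0],
  [-0.495,-0.718,-0.17,0,0,0],
], jaw=0.2)

```text
t: 9.95
ee_pos: [0.5858, 0.0602, 0.2488]
tool_rot: [[-0.937, 0.35, -0.003], [0.35, 0.937, 0.0], [0.003, -0.001, -1.0]]
contact_force: [-0.2, 0.1, 0.5]
grip_width: 0.0512
gripper_force: 0.0
```

>>> servo_tool([
  [0,0,0,0,0,0],
  [0,0,0,0,0,0],
])

```text
t: 10.15
ee_pos: [0.5858, 0.0627, 0.2497]
tool_rot: [[-0.938, 0.346, -0.001], [0.346, 0.938, 0.0], [0.001, -0.0, -1.0]]
contact_force: [0.3, -0.3, 0.5]
grip_width: 0.0509
gripper_force: 0.0
```

```bash
python3 - <<'E'
from h import *
s=arm.observe(); m=viewer.camera_model("wrist"); p,d=viewer.capture("wrist"); cv2.imwrite("pics/w6.png",p); np.save("pics/w6.npy",d)
import pickle; pickle.dump((m,s),open("pics/w6.pkl","wb"))
print(s["t"],s["ee_pos"],s["qpos"].round(1),s["grip_width"],proj(m,[[.586,.0615,.144],[.586,.0615,.047],s["ee_pos"]]))
E
```

```text
10.15 [0.58575058 0.06267109 0.24972075] [  4.9  20.1  97.1   0.   62.9 -64.8] 0.0509311574856268 [[325.84197571 195.64777522]
 [325.91362089 171.5349238 ]
 [327.83796679 253.59943122]]
```

View pics/w6.png

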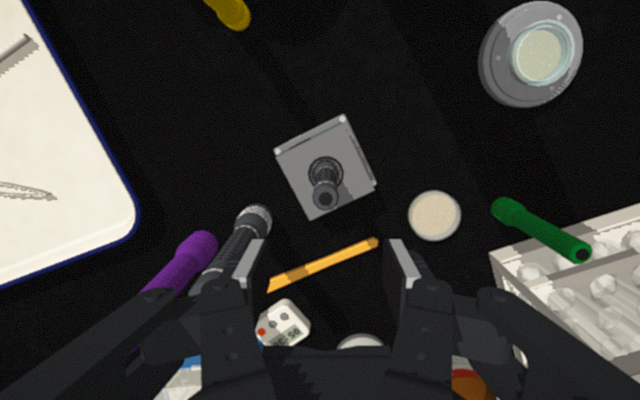

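The torch tail is at (325,195) and the collar near (324,173), within 1–2 px of the predictions. I'm centred over it, so I'll descend.

>>> servo_tool([
  [0,-0.002,0.1,0,0,0],
  [0,-0.002,0.2,0,0,0],
  [0,-0.002,0.3,0,0,0],
  [0,-0.002,0.38,0,0,0],
  [0,-0.002,0.46,0,0,0],
  [0,-0.002,0.52,0,0,0],
  [0,-0.002,0.555,0,0,0],
  [0,-0.002,0.555,0,0,0],
])

```text
t: 11.0
ee_pos: [0.585, 0.0616, 0.0825]
tool_rot: [[-0.938, 0.346, -0.003], [0.346, 0.938, -0.0], [0.002, -0.001, -1.0]]
contact_force: [0.4, -0.5, -0.1]
grip_width: 0.0513
gripper_force: 0.0
```

>>> servo_tool([
  [0,0,0,0,0,0],
  [0,0,0,0,0,0],
  [0,0,0,0,0,0],
  [0,0,0,0,0,0],
  [0,0,0,0,0,0],
  [0,0,0,0,0,0],
], jaw=-1, squeeze=60)

```text
t: 11.6
ee_pos: [0.587, 0.0611, 0.085]
tool_rot: [[-0.938, 0.348, 0.002], [0.348, 0.938, 0.0], [-0.002, 0.001, -1.0]]
contact_force: [0.1, 0.9, 7.5]
grip_width: 0.0185
gripper_force: 58.5
```

>>> servo_tool([
  [0,0,-0.05,0,0,0],
  [0,0,-0.1,0,0,0],
  [0,0,-0.16,0,0,0],
  [0,0,-0.22,0,0,0],
  [0,0,-0.28,0,0,0],
  [0,0,-0.34,0,0,0],
  [0,0,-0.38,0,0,0],
  [0,0,-0.38,0,0,0],
])

```text
t: 12.4
ee_pos: [0.5871, 0.0609, 0.2003]
tool_rot: [[-0.938, 0.347, 0.004], [0.347, 0.938, 0.0], [-0.004, 0.002, -1.0]]
contact_force: [-0.6, 0.4, -1.8]
grip_width: 0.0185
gripper_force: 58.9
```

```bash
python3 - <<'E'
from h import *
s=arm.observe(); print(s["t"],s["ee_pos"],s["grip_width"],s["contact_force"])
R=s["tool_rot"]; print(R.T@[1,0,0], tooldelta(np.array([.55,.181,.166])-s["ee_pos"],s))
E
```

```text
12.4 [0.58705306 0.06090625 0.20031544] 0.01848216289666356 [-0.62142606  0.41978035 -1.7880715 ]
[-0.93769933  0.34742628  0.00386566] [0.25530193 0.332288   0.1139928 ]
```

>>> servo_tool([
  [0,0,-0.05,-0.12,0.045,0],
  [0,0.03,-0.05,-0.25,0.09,0],
  [0.04,0.07,-0.05,-0.38,0.14,0],
  [0.08,0.11,-0.05,-0.5,0.185,0],
  [0.12,0.16,-0.02,-0.62,0.23,0],
  [0.16,0.21,0,-0.74,0.275,0],
  [0.19,0.25,0.03,-0.85,0.315,0],
  [0.22,0.28,0.06,-0.938,0.347,0],
])

```text
t: 13.2
ee_pos: [0.5527, 0.1628, 0.1789]
tool_rot: [[-0.937, 0.348, 0.0], [0.246, 0.661, 0.709], [0.247, 0.665, -0.705]]
contact_force: [0.9, -0.6, -1.6]
grip_width: 0.0183
gripper_force: 59.0
```

```bash
python3 - <<'E'
from h import *
s=arm.observe(); print(s["t"],s["ee_pos"],s["tool_rot"],s["qpos"].round(1),s["grip_width"],s["contact_force"])
R=s["tool_rot"]; print(R.T@[1,0,0], tooldelta(np.array([.55,.181,.166])-s["ee_pos"],s))
E
```

```text
13.2 [0.55274535 0.1627689  0.17887998] [[-9.37417583e-01  3.48206920e-01  4.63821921e-04]
 [ 2.45797349e-01  6.60773240e-01  7.09198413e-01]
 [ 2.46641314e-01  6.64929069e-01 -7.05008791e-01]] [  -6.5   30.1  107.1   52.7   62.4 -110. ] 0.018285615460999678 [ 0.9033426  -0.63141781 -1.59679968]
[-9.37417583e-01  3.48206920e-01  4.63821921e-04] [0.01292652 0.00842134 0.0733623 ]
```

>>> servo_tool([
  [0.004,0.003,0.02,0,0,0],
  [0.008,0.006,0.045,0,0,0],
  [0.011,0.008,0.065,0,0,0],
  [0.012,0.008,0.07,0,0,0],
  [0.012,0.008,0.07,0,0,0],
  [0.012,0.008,0.07,0,0,0],
])

```text
t: 13.8
ee_pos: [0.5511, 0.18, 0.168]
tool_rot: [[-0.938, 0.346, 0.001], [0.246, 0.663, 0.707], [0.244, 0.663, -0.707]]
contact_force: [-0.2, 0.4, -1.3]
grip_width: 0.0182
gripper_force: 59.0
```

```bash
python3 - <<'E'
from h import *
s=arm.observe(); R=s["tool_rot"]; T=s["ee_pos"]; print(s["t"],T,R[:,2],s["qvel"].round(2),s["grip_width"],s["contact_force"])
lens=T+.0755*R[:,2]; v=np.array([.55,.305,.042])-lens; print("lens",lens,"dist",np.linalg.norm(v),"aim err mm",1000*np.linalg.norm(np.cross(v,R[:,2])))
m=viewer.camera_model("wrist"); p,_=viewer.capture("wrist"); ms=viewer.camera_model("scene"); q,_=viewer.capture("scene")
print("wrist lens,grip,lid",proj(m,[lens,T-.0165*R[:,2],[.55,.305,.042]]).round(1)); b=proj(ms,[lens,T-.06*R[:,2],[.55,.305,.042]]).round(1); print("scene lens,tail,lid",b)
x,y=int(b[1][0]),int(b[1][1]); x0=x-110;y0=y-75; print("crop",x0,y0)
cv2.imwrite("pics/q7.png",np.vstack([cv2.resize(p[20:400,60:620],(420,285)),cv2.resize(q[y0:y0+150,x0:x0+210],(420,300),interpolation=cv2.INTER_CUBIC)]))
E
```

```text
13.8 [0.55107543 0.18002495 0.16795831] [ 0.00092439  0.70687362 -0.70733927] [-0.2   0.01  0.11 -0.   -0.07 -0.18] 0.01820708410131716 [-0.15738932  0.42226546 -1.31061169]
lens [0.55114522 0.23339391 0.1145542 ] dist 0.10194535545220362 aim err mm 1.393489593286876
wrist lens,grip,lid [[326.3 206.3]
 [326.5 270.5]
 [325.2 174.8]]
scene lens,tail,lid [[295.8 184.2]
 [319.2 153. ]
 [281.  203.9]]
crop 209 78
```

View pics/q7.png

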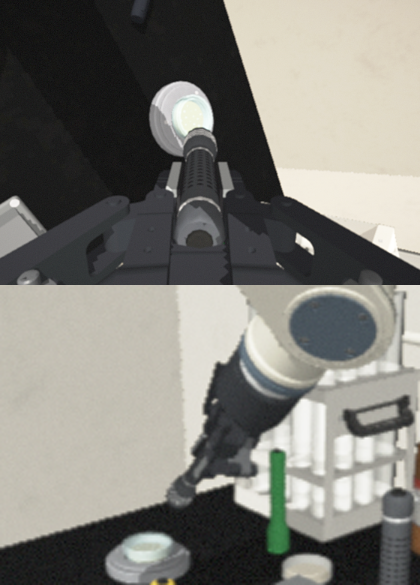

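The torch lies along the tool axis, with its lens at about (326,207) in the wrist view as predicted. It points at the lidded dish from 10.2 cm at 45°, about 1.4 mm off the middle. I'll let it settle briefly, then hand in.

>>> servo_tool([
  [0,0,0,0,0,0],
  [0,0,0,0,0,0],
  [0,0,0,0,0,0],
  [0,0,0,0,0,0],
  [0,0,0,0,0,0],
])

```text
t: 14.4
ee_pos: [0.5507, 0.1799, 0.1674]
tool_rot: [[-0.938, 0.347, 0.0], [0.246, 0.663, 0.707], [0.245, 0.663, -0.707]]
contact_force: [-0.6, 0.2, -0.8]
grip_width: 0.0186
gripper_force: 59.0
```

```bash
python3 -c "
from workcell import arm
print(arm.sign_off())"
```

```text
the job is handed in; nothing more can be done
None
```

The lid is seated level on the dish, and the arm is holding the torch steady at 45°, aimed at the lid's middle from about 10 cm; I handed the job in at 14.4 s, but no verdict came back.

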